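# Bolt the packed parts chest shut

## Robot

A 6-joint arm with a two-finger parallel gripper is mounted at the origin on a cart in front of the work surface, level with it; the furniture and walls round the work are solid. World frame = base frame: x ahead of the robot, y to its left, z up, the work surface at z = 0. Lengths are in m, angles in rad, forces in N, time in s.
With the tool pointing down it reaches from about 0.375 to 0.9 m from the base axis. Payload 3.1 kg.
Tool frame: the origin (TCP) lies on the centre line of the jaws, within the pads' length; the fingertips stand 22 mm ahead of it and the grasp point (between the pads) lies 3 mm ahead of it; z points along the fingers, x is the direction in which the jaws open and shut, and the axes are right-handed (so a half turn about z gives the same grasp; the last joint's range is limited). The gripper opens to 87 mm and grips with 3 to 60 N. Pads are 19 mm wide; open, the fingers measure 117 mm over their backs; the gripper's body (75 mm by 190 mm) begins 51 mm behind the grasp point.
Start: joints at [-1.391, 0.527, 1.433, -0, 1.181, -0.178], TCP at [0.219, -0.585, 0.245] pointing down, gripper open.
Joint ranges: [-3.08, 3.08], [-0.75, 2.2], [0.22, 2.44], [-1.43, 4.57], [0, 2.65], [-2.85, 2.85]. Speed limits (rad/s): [2.79, 2.79, 3.14, 3.14, 3.14, 3.14].

## Interface

Orientations are given as a unit quaternion [x, y, z, w].
In Python, from rig import robot, camera, order gives the robot as it stands.
- The arm moves only by the shell command python3 -m pendant 'ROWS' [OPENING] [FORCE]. ROWS is JSON, a list of rows, each a list of 2 entries, a list of its own where there are three numbers: the shift along the tool's x, y, z in mm, then the turn about the tool's z in degrees. A call has 1 to 8 rows; each row shifts and turns the commanded pose from where the row before left it, along the tool's axes as they then stand; what a row does not reach is not made up. A row lasts 1/8 s, in which the tool goes at most 62.5 mm and 10.7 degrees, less where a joint would pass 70% of its speed; a pose out of reach is approached as far as the arm can. A call with a gripper value outside its range is refused whole. OPENING is the finger opening in mm, from 0 to 87, set as the call begins (- or left out, the last holds). The fingers move at their own pace and stop on an object; FORCE is the grip in N (left out, the last holds). Time passes only in rows, so rows that do not move let the fingers close. It gives the time, the measured TCP pose, the force and the opening at its end, in the units of the state.
- robot.get_obs(): the state, without advancing time (a new reading comes with each control period).
- camera(name): name is "side" or "top" or "wrist"; returns a dict with "pixels" (420x560x3 uint8, blue, green, red), "mtx" (3x3 intrinsics, pixels), "R" (3x3) and "t" (3): a world point X has camera coordinates R X + t. Camera axes: x right, y down, z forward; pixel columns grow to the right and rows downward; lengths in m; the calibration is good to about 2 mm. A picture is of the moment at which its call begins. There is no depth.
- order.hand_in(): hands the job in, once; it reports no verdict.
The state is a dict: "time": time; "q": joint angles; "joint_velocities": joint speeds; "joint_torque": joint torques, N m; "position": TCP position; "tool_rot": TCP orientation; "ft_force": force on the tool from outside, world axes, zero at the start; "moment": the same for the moment, N m; "grip_width": finger opening in m.
Only numpy, scipy, OpenCV 4.12 (cv2) and the standard library are available. Lean on these libraries where they do the work, as an engineer would, in place of code of your own. Each camera call takes 0.05 s, during which the arm holds its last target. There are 200 camera calls.

## Task

Two wooden parts chests with closed lids stand on the bench, each with a drawn barrel bolt on top. The longer chest is packed: lock it by sliding its bolt, by the upright knob, into and through its keeper until it is fully home against its stop, then let go. The shorter chest is still being filled, so leave its bolt drawn as it is.

Things in the scene. Friction and masses are not known exactly. Their poses are not given: they have to be found in the camera images.
- long_bolt (a joint): Travel (m) of the steel barrel bolt on the longer chest: 0 drawn, 0.045 home at its stop; starts at 0 to 0.010. The level rod is 12 mm thick, its axis 10 mm above the lid. At 0.010 the tip enters the keeper, at 0.026 it is flush with its far face. About 2.5 N of friction, light damping, no spring.
- long_knob (a point): Centre of the top of that bolt's upright steel knob, 46 mm above the lid; moves with it. Head: upright cylinder 18 mm across, straight side 27 to 44 mm above the lid, on a 10 mm stem. Site y: level, from knob to keeper, the way the joint grows; z up. Ahead of it two straps over the rod, 28 mm wide, tops 20 mm above the lid; the head ends over the nearer one's edge. Behind it 25 mm is free.
- long_keeper (a point): Centre of the opening of the keeper, a steel strap 16 mm long on the fixed strip of the longer chest's top, 10 mm above that top, in line with the bolt: 121 mm ahead of the knob's axis when drawn, 76 mm when home. Axes as the knob's.
- long_chest: Longer wooden chest, 280 mm (y) x 140 mm (x), 55 mm high, fixed to the bench, lid shut; origin at the centre of its underside. +y is the way the bolt closes. Stands left or right of the shorter one. A black tape roll, 58 mm across, 19 mm high, lies on its lid 70 mm or more behind the knob. A tall tool chest fills the back left (x over 0.62, y over 0.22 m): swing in ahead of it.
- short_knob (a point): Centre of the top of the same kind of knob on the shorter chest (195 x 120 mm, also 55 mm high). Its bolt slides as easily and must stay as it is. The two chests trade places from start to start.

How it is judged:
At the end, for the whole second after the job is handed in: The longer chest's bolt is at 34 mm of its 45 mm travel or more, so its tip stands at least 8 mm out of the keeper's far side, at rest; the shorter chest's bolt is within 10 mm of where it was (value of joint long_bolt above 0.034 m and velocity of joint long_bolt below 0.01 m/s and distance of short_knob from where it was at the start of the episode below 0.01 m); the robot touches nothing.
It fails at once if the shorter chest's bolt is moved by 10 mm or more (distance of short_knob from where it was at the start of the episode above 0.01 m).
It also fails if it takes over 29 s, if anything falls off the work surface, if the arm or the gripper's body presses on something with over 40 N, if the wrist force passes 120 N, or if a joint passes its speed limit or range.

## Working session

There is one attempt and no reset: what is moved stays moved. The work goes in short steps, Python scripts to look and compute and a shell command to move; the robot and the scene stay as the last step left them, time stands still between calls to the robot, and variables do not carry over. Pictures are saved under pics/ and viewed, about 8 in all and at most 12, crops included, and the job is handed in when it is done.

```bash
mkdir -p pics && ls
cat > h.py <<'E'
import numpy as np, cv2, json
from rig import robot, camera, order
def snap(name,fn):
    c=camera(name); cv2.imwrite('pics/'+fn+'.png',c['pixels']); np.savez('pics/'+fn+'.npz',**{k:np.array(c[k]) for k in('mtx','R','t')}); return c
def load(fn): return np.load('pics/'+fn+'.npz')
def ray(c,u,v,z):
    R=c['R'];t=c['t'].ravel(); o=-R.T@t; d=R.T@np.linalg.solve(c['mtx'],[u,v,1.]); return o+d*(z-o[2])/d[2]
def proj(c,X):
    p=c['mtx']@(c['R']@np.array(X)+c['t'].ravel()); return p[:2]/p[2]
E
python3 - <<'E'
from h import *
for n in('side','top'):
    c=snap(n,n+'0'); print(n,-c['R'].T@c['t'].ravel())
print(robot.get_obs())
E
```

```text
pics
side [0.21394855 0.86241581 0.68446415]
top [ 0.39308895 -0.0511884   1.03320344]
{'time': 0.1, 'q': array([-1.39147884e+00,  5.28388326e-01,  1.43377483e+00, -5.07162836e-05,
        1.18142106e+00, -1.78509166e-01]), 'joint_velocities': array([ 1.42686425e-03, -1.31665985e-04, -2.34323338e-03, -1.37858245e-03,
       -2.30232333e-04, -2.78616244e-05]), 'joint_torque': array([ 7.16985511e-06, -4.40982771e+01, -1.77151018e+01,  6.34113676e-02,
        5.34003088e-02, -4.99796454e-05]), 'position': array([ 0.21879569, -0.58478297,  0.24365996]), 'tool_rot': array([ 8.21661765e-01, -5.69974519e-01, -7.20980910e-04, -6.87247888e-04]), 'ft_force': array([-0.68692978,  0.34027501, -0.43565445]), 'moment': array([-0.05404177,  0.04706712,  0.00944088]), 'grip_width': 0.08731452079899638}
```

View pics/top0.png

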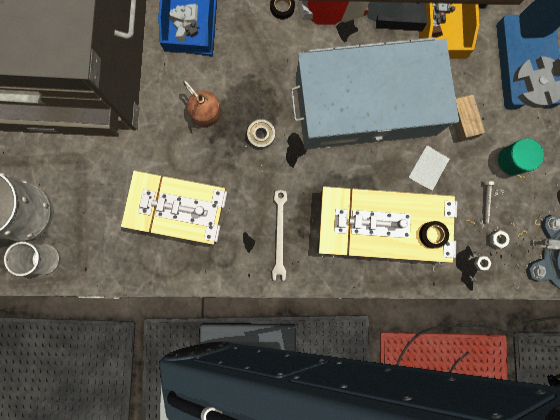

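View pics/side0.png

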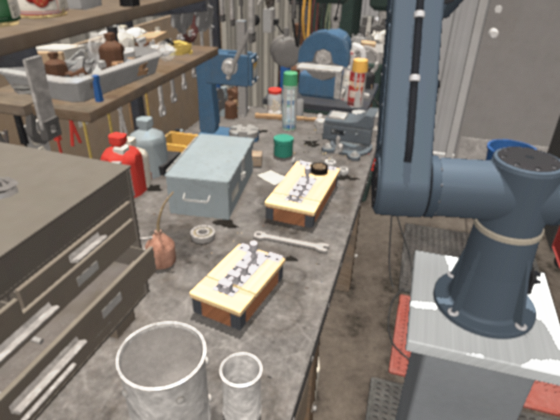

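The longer chest with the tape roll is on the right (cols 320–457, rows 186–262) and its keeper is to the left at about col 340. The shorter one is on the left (cols 122–227). I'll measure the corners and zoom in on the bolt.

Run:
```python
from h import *
im=cv2.imread('pics/top0.png'); c=load('top0')
hsv=cv2.cvtColor(im,cv2.COLOR_BGR2HSV)
m=cv2.inRange(hsv,(18,50,150),(35,255,255)); m[:165]=0; m[270:]=0
m=cv2.morphologyEx(m,cv2.MORPH_CLOSE,np.ones((9,9)))
for k in cv2.findContours(m,cv2.RETR_EXTERNAL,cv2.CHAIN_APPROX_NONE)[0]:
    if cv2.contourArea(k)<2000: continue
    b=cv2.boxPoints(cv2.minAreaRect(k)); P=np.array([ray(c,*p,.055)[:2] for p in b])
    print(b.round(1).tolist(),P.round(4).tolist(),[np.linalg.norm(P[i]-P[i-1]).round(4) for i in range(4)],P.mean(0).round(4))
cv2.imwrite('pics/z0.png',cv2.resize(im[180:268,312:462],None,fx=5,fy=5,interpolation=cv2.INTER_CUBIC))
```

```text
[[318.0, 253.3000030517578], [323.0, 177.5], [457.79998779296875, 186.5], [452.70001220703125, 262.29998779296875]] [[0.4169, -0.1658], [0.5754, -0.1763], [0.5605, -0.4611], [0.4015, -0.4455]] [np.float64(0.2802), np.float64(0.1588), np.float64(0.2852), np.float64(0.1598)] [ 0.4886 -0.3122]
[[120.0999984741211, 226.5], [131.1999969482422, 169.10000610351562], [224.8000030517578, 187.10000610351562], [213.6999969482422, 244.39999389648438]] [[0.4673, 0.2409], [0.5871, 0.2235], [0.5521, 0.0287], [0.4327, 0.0487]] [np.float64(0.1952), np.float64(0.121), np.float64(0.1979), np.float64(0.1211)] [0.5098 0.1355]
```

View pics/z0.png

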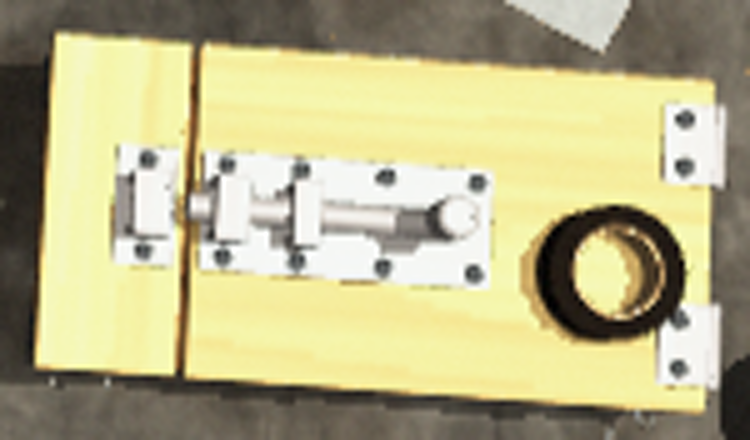

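The crop shows the knob head at (460,215) and the keeper strap at (150,203). The lid corners are (55,33), (714,78), (705,410) and (37,370), and the tape roll is at (613,272).

Run:
```python
from h import *
c=load('top0')
g=lambda u,v,z: ray(c,312+(u+.5)/5-.5,180+(v+.5)/5-.5,z)[:2]
C=[g(*p,.055) for p in((55,33),(714,78),(705,410),(37,370))]
print(np.round(C,4),[np.linalg.norm(C[i]-C[i-1]).round(4) for i in range(4)])
u=(C[0]-C[1])+(C[3]-C[2]); print('yaw of closing dir from +y deg',np.degrees(np.arctan2(-u[0],u[1])))
k=g(460,215,.101); kp=g(150,203,.075); print('knob',k,'keeper',kp,'dist',np.linalg.norm(k-kp), np.degrees(np.arctan2(-(kp-k)[0],(kp-k)[1])))
print('tape',g(613,272,.074), 'side check px',proj(load('side0'),[*k,.101]))
im=cv2.imread('pics/side0.png')
cv2.imwrite('pics/zs.png',cv2.resize(im[150:230,255:355],None,fx=6,fy=6,interpolation=cv2.INTER_CUBIC))
from scipy.spatial.transform import Rotation as Ro
print(Ro.from_quat(robot.get_obs()['tool_rot']).as_matrix().round(3))
```

```text
[[ 0.557  -0.1754]
 [ 0.542  -0.4533]
 [ 0.4029 -0.4453]
 [ 0.4164 -0.1679]] [np.float64(0.1408), np.float64(0.2784), np.float64(0.1392), np.float64(0.2778)]
yaw of closing dir from +y deg -2.9325024758706917
knob [ 0.47850841 -0.33084379] keeper [ 0.48416404 -0.2116125 ] dist 0.11936534856175188 -2.715739073717277
tape [ 0.45842453 -0.40143511] side check px [306.46102521 166.1853769 ]
[[ 0.35  -0.937 -0.   ]
 [-0.937 -0.35   0.002]
 [-0.002 -0.    -1.   ]]
```

View pics/zs.png

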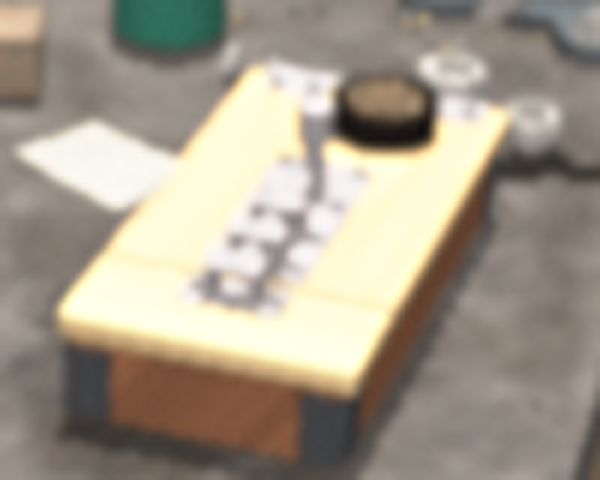

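The side view agrees with the top estimate: the knob top appears at about px (308,164) against a predicted (306,166). Next I close the jaws and turn the tool so its y axis lies along the bolt, then push the knob from behind.

```bash
cat >> h.py <<'E'
from scipy.spatial.transform import Rotation as Ro
K=np.array([.4785,-.331]); D=np.array([.049,.9988])
def to(x,y,z):
    o=robot.get_obs(); R=Ro.from_quat(o['tool_rot']); M=R.as_matrix()
    yaw=np.degrees(np.arctan2(M[1,0],M[0,0]))
    print('t',o['time'],'p',o['position'].round(4),'yaw',yaw.round(2),'F',o['ft_force'].round(1),'w',o['grip_width'].round(4))
    print('shift mm tool',(M.T@(np.array([x,y,z])-o['position'])*1e3).round(1))
E
python3 -m pendant '[[[0,0,0],-9.5],[[0,0,0],-9.5],[[0,0,0],-9.5],[[0,0,0],-9.5],[[0,0,0],-9.5],[[0,0,0],-9.5],[[0,0,0],-9.7]]' 0 30
python3 -c "
from h import *
B=K-D*.045; to(B[0],B[1],.18)"
```

```text
time: 0.98
position: [0.2188, -0.585, 0.244]
tool_rot: [1.0, -0.022, -0.0, -0.001]
ft_force: [-0.2, 0.6, -0.7]
grip_width: 0.0248Traceback (most recent call last):
  File "<string>", line 3, in <module>
    B=K-D*.045; to(B[0],B[1],.18)
                ~~^^^^^^^^^^^^^^^
  File "h.py", line 15, in to
    print('t',o['time'],'p',o['position'].round(4),'yaw',yaw.round(2),'F',o['ft_force'].round(1),'w',o['grip_width'].round(4))
                                                                                                     ^^^^^^^^^^^^^^^^^^^^^
AttributeError: 'float' object has no attribute 'round'
```

```bash
sed -i "s/o\['grip_width'\].round(4)/round(o['grip_width'],4)/" h.py
python3 -m pendant '[[[31,-27,8],0],[[31,-27,8],0],[[31,-27,8],0],[[31,-27,8],0],[[31,-27,8],0],[[31,-27,8],0],[[31,-27,8],0],[[31,-27,0],0]]'
python3 -m pendant '[[[0,0,0],0],[[0,0,0],0]]' 
python3 -c "
from h import *
B=K-D*.040; to(B[0],B[1],.105); snap('wrist','w1')"
```

```text
time: 1.98
position: [0.4776, -0.3802, 0.1873]
tool_rot: [1.0, -0.024, -0.001, -0.001]
ft_force: [-0.2, -0.3, -0.3]
grip_width: 0.0007
time: 2.22
position: [0.4768, -0.3818, 0.1882]
tool_rot: [1.0, -0.024, -0.0, -0.0]
ft_force: [0.3, 0.1, -0.2]
grip_width: 0.0003
t 2.225 p [ 0.4768 -0.3818  0.1882] yaw -2.77 F [ 0.3  0.1 -0.2] w 0.0003
shift mm tool [ -0.7 -10.8  83.2]
```

View pics/w1.png

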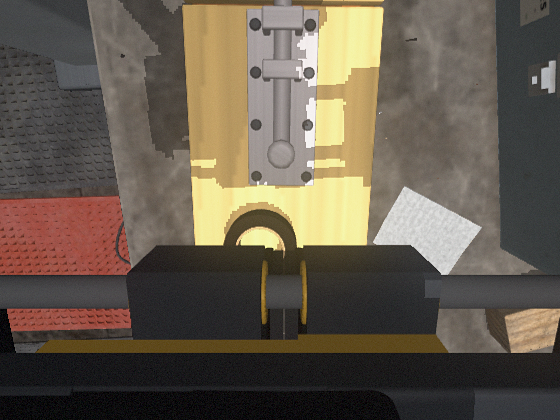

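The wrist view shows the knob top at (281,155) and the rod running straight up the image. The finger centre line is at about col 283, so the tool is aligned. I'll cast the knob from this view as a check.

```bash
python3 -c "
from h import *
c=load('w1'); k=ray(c,281,155,.101); print('knob wrist',k.round(4), 'rod far', ray(c,283,30,.071)[:2].round(4), ray(c,281,130,.071)[:2].round(4),'lid edges',ray(c,192,140,.055)[:2].round(4),ray(c,376,140,.055)[:2].round(4))"
```

```text
knob wrist [ 0.4776 -0.3328  0.101 ] rod far [ 0.4825 -0.2541] [ 0.4781 -0.3178] lid edges [ 0.4109 -0.322 ] [ 0.5487 -0.3286]
```

The two views agree to 2 mm, and the lid measures 138 mm wide against the given 140. I'll go down behind the knob with the fingertips about 28 mm above the lid.

```bash
python3 -m pendant '[[[0,-10,20],0],[[0,0,20],0],[[0,0,20],0],[[0,0,13],0],[[0,0,10],0],[[0,0,0],0],[[0,0,0],0]]'
python3 -c "
from h import *
B=K-D*.0; to(B[0],B[1],.105)"
```

```text
time: 3.15
position: [0.4779, -0.3722, 0.1061]
tool_rot: [1.0, -0.024, 0.0, 0.0]
ft_force: [0.8, 0.1, -0.6]
grip_width: 0.0006
t 3.15 p [ 0.4779 -0.3722  0.1061] yaw -2.8 F [ 0.8  0.1 -0.6] w 0.0006
shift mm tool [ -1.4 -41.2   1.1]
```

```bash
python3 -m pendant '[[[0,-7,1],0],[[0,-7,0],0],[[0,-5,0],0],[[0,-5,0],0],[[0,-5,0],0],[[0,-5,0],0],[[0,-5,0],0],[[0,-5,0],0]]'
python3 -m pendant '[[[0,-5,0],0],[[0,-3,0],0],[[0,-3,0],0],[[0,0,0],0]]'
python3 -c "
from h import *
to(K[0],K[1],.105); snap('wrist','w2')"
```

```text
time: 4.15
position: [0.4801, -0.3278, 0.1047]
tool_rot: [1.0, -0.024, 0.0, 0.0]
ft_force: [-0.7, -2.4, 0.5]
grip_width: 0.0006
time: 4.65
position: [0.4804, -0.3164, 0.1046]
tool_rot: [1.0, -0.024, 0.0, -0.0]
ft_force: [0.7, -2.1, 1.0]
grip_width: 0.0006
t 4.65 p [ 0.4804 -0.3164  0.1046] yaw -2.8 F [ 0.7 -2.1  1. ] w 0.0006
shift mm tool [-1.2 14.7 -0.4]
```

View pics/w2.png

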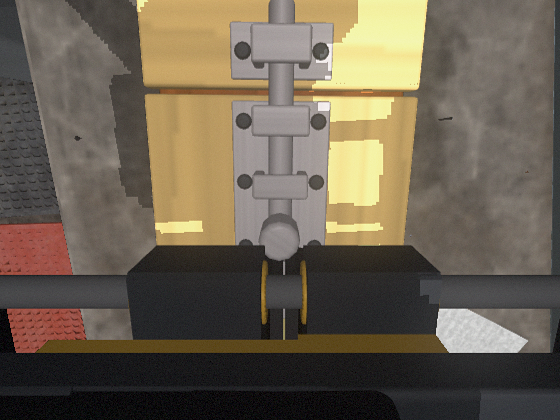

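The fingers are pushing the knob (280,238) with about 2.3 N and the rod already shows beyond the keeper (282,10). I estimate 9 mm more to the stop, so I go on in small steps until the force rises.

```bash
python3 -m pendant '[[[0,-3,0],0],[[0,-3,0],0],[[0,-2,0],0],[[0,0,0],0],[[0,0,0],0]]'
python3 -m pendant '[[[0,-1,0],0],[[0,0,0],0]]'
python3 -m pendant '[[[0,-1,0],0],[[0,0,0],0]]'
```

```text
time: 5.32
position: [0.4807, -0.3087, 0.1045]
tool_rot: [1.0, -0.025, -0.0, -0.0]
ft_force: [1.2, -1.9, 0.1]
grip_width: 0.0004
time: 5.58
position: [0.4808, -0.3085, 0.1046]
tool_rot: [1.0, -0.024, 0.0, 0.001]
ft_force: [0.0, -3.9, -0.4]
grip_width: 0.0004
time: 5.82
position: [0.4809, -0.3083, 0.1046]
tool_rot: [1.0, -0.024, 0.0, 0.001]
ft_force: [-1.7, -6.6, 0.3]
grip_width: 0.0007
```

The motion stopped at y=-0.308 while the force rose past friction, so it looks like the stop. One more nudge will confirm it, then I back off and rise.

```bash
python3 -m pendant '[[[0,-2,0],0],[[0,0,0],0]]'
python3 -m pendant '[[[0,10,0],0],[[0,12,0],0],[[0,0,-15],0],[[0,0,-25],0],[[0,0,-30],0],[[0,0,-30],0],[[0,0,0],0],[[0,0,0],0]]'
python3 -c "
from h import *
to(K[0],K[1],.105); snap('wrist','w3')"
```

```text
time: 6.08
position: [0.481, -0.308, 0.1047]
tool_rot: [1.0, -0.024, 0.0, 0.003]
ft_force: [-2.6, -10.2, -2.6]
grip_width: 0.0005
time: 7.08
position: [0.4794, -0.326, 0.2044]
tool_rot: [1.0, -0.024, -0.0, -0.001]
ft_force: [-0.2, -0.3, -0.1]
grip_width: 0.0006
t 7.075 p [ 0.4794 -0.326   0.2044] yaw -2.79 F [-0.2 -0.3 -0.1] w 0.0006
shift mm tool [-0.6  5.1 99.4]
```

View pics/w3.png

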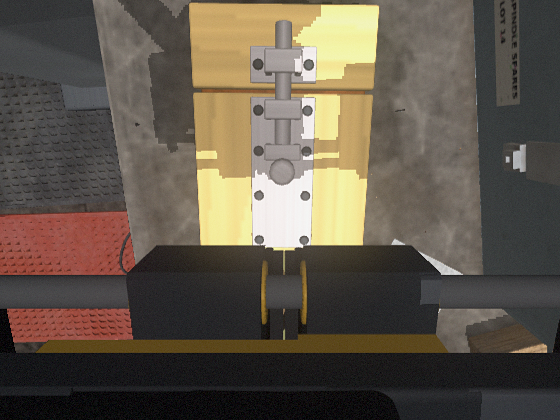

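The bolt tip at (284,22) stands well out of the keeper (far edge at about row 47), and the knob is at (282,172) over the nearer strap's edge. I'll measure the travel and check that the shorter chest is unchanged, then hand in.

Run:
```python
from h import *
c=load('w3'); k=ray(c,282,172,.101); t=ray(c,284,22,.071); e=ray(c,284,47,.075); kp=ray(c,283,60,.075)
print('knob',k.round(4),'moved',np.linalg.norm(k[:2]-[.478,-.332]),'tip beyond keeper',np.linalg.norm(t-e),'knob-keeper',np.linalg.norm((kp-k)[:2]))
a=cv2.imread('pics/top0.png'); b=snap('top','top1')['pixels']
print('short chest diff',cv2.absdiff(a,b)[165:250,115:235].max())
print(robot.get_obs()['ft_force'],np.abs(robot.get_obs()['joint_velocities']).max())
```

```text
knob [ 0.4802 -0.2896  0.101 ] moved 0.04249545804125214 tip beyond keeper 0.017243067020697504 knob-keeper 0.07529851077682267
short chest diff 217
[ 0.19281445 -0.38222086  0.23719479] 0.009877803905498025
```

The travel matches home: 42.5 mm moved, knob to keeper 75 mm against the given 76, tip 17 mm out. The short chest region has changed in the picture, so I'll see whether the arm or its shadow explains that.

```bash
python3 -c "
from h import *
a=cv2.imread('pics/top0.png');b=cv2.imread('pics/top1.png')
f=lambda i:cv2.resize(i[165:250,110:235],None,fx=3,fy=3,interpolation=cv2.INTER_CUBIC)
d=cv2.absdiff(a,b)[165:250,110:235].max(2); print((d>40).sum())
cv2.imwrite('pics/cmp.png',np.hstack([f(a),f(b)]))"
```

```text
286
```

View pics/cmp.png

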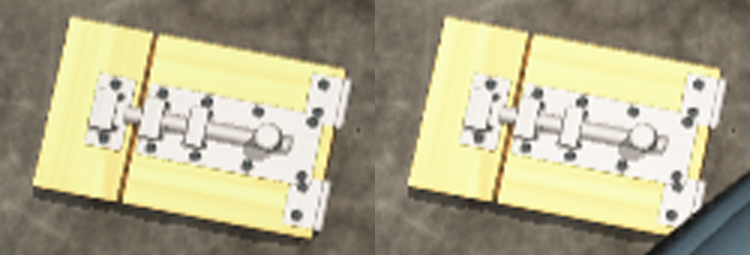

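The only difference is the arm's outline in the lower right corner; the short bolt and its knob look the same in both pictures. Handing in.

```bash
python3 -c "
from h import *
print(order.hand_in()); print(robot.get_obs()['time'])"
```

```text
the job is handed in; nothing more can be done
None
the job is handed in; nothing more can be done
```

I locked the longer chest by pushing its bolt home with closed fingers from behind the knob, then backed off, rose clear and handed the job in. No verdict was reported. The last clock reading before hand-in was about 7.1 s, against the 29 s limit.

- **At the stop:** the fingers stopped moving at y ≈ -0.308 m while the force rose from about 2 N (friction only) to 10 N.
- **Bolt position:** in the last wrist picture the knob had moved 42.5 mm from a start I estimated at about 2 mm. It lay 75 mm from the keeper, where 76 mm is fully home. The tip stood about 17 mm past the keeper's far side, and at least 8 mm is needed.
- **Clear of everything:** after backing off, the wrist force was near zero (under 0.5 N on each axis).
- **Shorter chest:** an automatic before/after comparison flagged a change there. The two pictures side by side showed it was only the arm entering the corner, with the bolt and knob as they were.
- **Disagreements:** the views differed by at most about 2 mm, which is within the calibration.

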